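# Stack the finished spectacle cases

### The job

Stack the two full-size spectacle cases that lie on the desk onto the full-size case on the wooden tray, one on top of the other, so that the three make one straight, square column lying the same way, lids up. Set each one down without dropping it, leave the case on the tray where it is, and leave the shorter case where it lies.

Things in the scene. Friction and masses are not known exactly. Their poses are not given: they have to be found in the camera images.
- case_a: A closed, beige hard spectacle case lying on the desk, to be stacked: 158 mm long (its x axis), 56 mm wide (its y axis), 42 mm high, about 0.16 kg, flat top and bottom, edges rounded 5 mm; origin at the centre of its underside, z up. Best gripped across its 56 mm width. It is the same as case_b and they may go on in either order; end for end does not matter.
- case_b: The second such case lying on the desk, to be stacked: 158 mm long (its x axis), 56 mm wide (its y axis), 42 mm high, about 0.16 kg, flat top and bottom, edges rounded 5 mm; origin at the centre of its underside, z up.
- base_case: The same kind of case, already lying on the flat wooden tray (200 x 100 x 8 mm, fixed to the desk); it is the foot of the column: 158 mm long (its x axis), 56 mm wide (its y axis), 42 mm high, about 0.16 kg, flat top and bottom, edges rounded 5 mm; origin at the centre of its underside, z up. Its underside is 8 mm above the desk, its top 50 mm above the desk. It is loose, and must stay in place.
- short_case: A bystander: a shorter beige case, 104 mm long (x), 56 mm wide (y), 42 mm high, lying in the same row on the desk; origin at the centre of its underside. Not to be stacked or moved. A slim case (30 mm wide, 22 mm high) and a black computer mouse lie farther from the robot than this row, beyond x = 0.70 m.
Not all that is in view belongs to the job. What is shaped like the case_b but green is not meant. What is shaped like the base_case but turquoise is not meant.

How it is judged:
By the outcome, as a careful person would: the job done as asked, in the order asked, and still so for the second after the job is handed in, with the robot touching nothing.
It also fails if it takes over 64 s, if anything falls off the work surface, if the arm or the gripper's body presses on something with over 40 N, if the wrist force passes 120 N, or if a joint passes its speed limit or range.

### The arm

A 7-joint arm with a two-finger parallel gripper is mounted at the origin on the work surface. World frame = base frame: x ahead of the robot, y to its left, z up, the work surface at z = 0. Lengths are in m, angles in rad, forces in N, time in s.
With the tool pointing down it reaches from about 0.35 to 0.9 m from the base axis. Payload 8.1 kg.
Tool frame: the origin (TCP) lies between the finger pads; the fingertips stand 17 mm ahead of it and the grasp point (between the pads) lies 2 mm behind it; z points along the fingers, y is the line along which they close (so a half turn about z gives the same grasp; the last joint's range is limited). The gripper opens to 85 mm and grips with 20 to 120 N. Pads are 22 mm wide; open, the fingers measure 114 mm over their backs; the gripper's body (76 mm by 85 mm) begins 54 mm behind the grasp point. The pads swing forward as they close: fully open they stand 13 mm farther back than shut.
Start: joints at [1.205, 0.434, 0.025, 1.573, -0.012, 1.134, -0.075], TCP at [0.162, -0.604, 0.248] pointing down, gripper open.
Joint ranges: [-2.62, 2.62], [-0.44, 2.09], [-1.27, 1.32], [0.08, 2.57], [-1.32, 4.46], [0.12, 2], [-2.74, 2.74]. Speed limits (rad/s): [2.22, 2.22, 3.01, 3.01, 3.14, 3.14, 3.14].

### API

Orientations are given as a rotation vector (axis times angle).
In Python, from station import manip, cams gives the robot as it stands. The module is installed in compiled form; this text tells all that it offers.
- The arm moves only by the tool drive_tool, never from a script. Its argument "plan" is a list that holds one entry, the list of rows, each a list of 4 numbers: the shift along the tool's x, y, z in m, then the turn about the tool's z in degrees. In form: [[[dx, dy, dz, yaw], ...]]. A call has 1 to 12 rows; each row is the pose to reach, as a shift and turn from the pose commanded when the call began, along the tool's axes at that moment; what a row does not reach only later rows make up. A row lasts 1/12 s, in which the tool goes at most 41.7 mm and 7.16 degrees, less where a joint would pass 70% of its speed; a pose out of reach is approached as far as the arm can. A call with a gripper value outside its range is refused whole. "jaw" is the closure, from 0 (fully open) to 1 (shut), set as the call begins (left out, the last holds). The fingers move at their own pace and stop on an object; "grip_force" is the grip in N (left out, the last holds). Time passes only in rows, so rows that repeat a pose let the fingers close. It gives the time, the measured TCP pose, the force, the opening and the grip force at its end, in the units of the state.
- manip.state(): the state, without advancing time (a new reading comes with each control period).
- cams.get_image(name): name is "scene" or "top" or "wrist"; returns a dict with "pixels" (480x640x3 uint8, red, green, blue), "range_z" (480x640 float32, m along the optical axis (not along the pixel's ray), 0 where there is no reading), "K" (3x3 intrinsics, pixels), "R" (3x3) and "t" (3): a world point X has camera coordinates R X + t; the wrist camera has in their place "hand_eye" (4x4, takes a point from camera to tool coordinates, whose origin is the TCP and whose axes are the flange's). Camera axes: x right, y down, z forward; pixel columns grow to the right and rows downward; lengths in m; the calibration is good to about 2 mm. A picture is of the moment at which its call begins: read the wrist's pose just before it.
- manip.hand_in(): hands the job in; it is judged then, once.
The state is a dict: "t": time; "joints": joint angles; "qd": joint speeds; "effort": joint torques, N m; "position": TCP position; "tool_rot": TCP orientation; "ft_force": force on the tool from outside, world axes, zero at the start; "ft_torque": the same for the moment, N m; "gripper_width": opening from 0.0 (shut) to 1.0 (fully open); "grasp_force": force on a finger pad.
Only numpy, scipy, OpenCV 4.12 (cv2) and the standard library are available. Lean on these libraries where they do the work, as an engineer would, in place of code of your own. Each camera call takes 0.05 s, during which the arm holds its last target. There are 200 camera calls.

## Working session

There is one attempt and no reset: what is moved stays moved. The work goes in short steps, Python scripts to look and compute and a tool call to move; the robot and the scene stay as the last step left them, time stands still between calls to the robot, and variables do not carry over. Pictures are saved under pics/ and viewed, at most 10 in all, crops included, and the job is handed in when it is done.

Besides the shell and the picture viewer there is one more tool, called after ">>>" in YAML: its name, and indented under it one key for each argument. drive_tool: Moves the arm, as the interface text tells. Its arguments: {"type":"object","properties":{"plan":{"type":"array"},"jaw":{"type":"number"},"grip_force":{"type":"number"}},"required":["plan"]}

```bash
mkdir -p pics
python3 - <<'E'
from station import manip, cams
import cv2, numpy as np
s=manip.state(); print({k:np.round(v,3) for k,v in s.items()})
ims=[]
for n in("scene","top"):
    d=cams.get_image(n); np.savez(n+".npz",**d); ims.append(d["pixels"][:,:,::-1]); print(n,d["K"],d["R"],d["t"])
cv2.imwrite("pics/scene.png",ims[0]);cv2.imwrite("pics/top.png",ims[1])
E
```

```text
{'t': np.float64(0.0), 'joints': array([ 1.205,  0.435,  0.025,  1.574, -0.012,  1.134, -0.075]), 'qd': array([-0.   ,  0.001,  0.001, -0.003,  0.   ,  0.001,  0.   ]), 'effort': array([ 0.0000e+00, -6.7048e+01,  1.0250e+00, -3.1620e+01,  1.6000e-02,
        1.3000e-02, -0.0000e+00]), 'position': array([ 0.162, -0.603,  0.248]), 'tool_rot': array([-3.113e+00, -4.110e-01,  1.000e-03]), 'ft_force': array([-0.225,  0.59 , -0.416]), 'ft_torque': array([-0.045, -0.   ,  0.057]), 'grasp_force': np.float64(0.0), 'gripper_width': np.float64(1.003)}
scene [[448.08176428   0.         321.76190738]
 [  0.         448.08176428 248.93019739]
 [  0.           0.           1.        ]] [[-0.82165537  0.56988871  0.0104556 ]
 [ 0.3993685   0.58869663 -0.70280942]
 [-0.40667833 -0.5732915  -0.71130134]] [ 0.39016407 -0.15592375  1.28919409]
top [[591.33776703   0.         316.05842513]
 [  0.         591.33776703 240.94659822]
 [  0.           0.           1.        ]] [[-0.00883149 -0.99983202 -0.01606014]
 [-0.99054029  0.01094657 -0.13678487]
 [ 0.1369377   0.01470021 -0.99047058]] [0.00869349 0.50217265 1.28692145]
```

View pics/top.png

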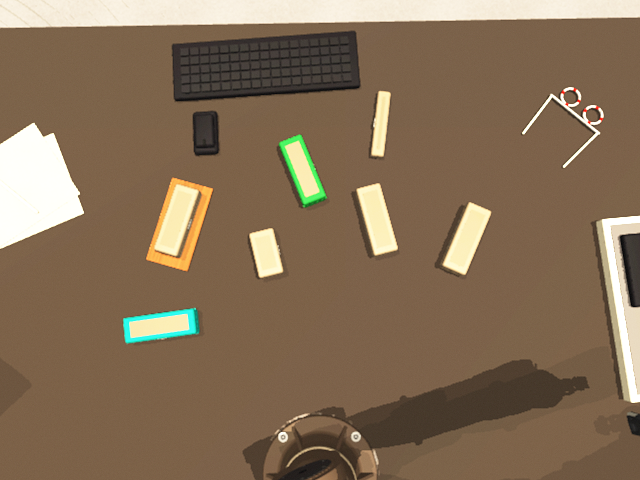

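View pics/scene.png

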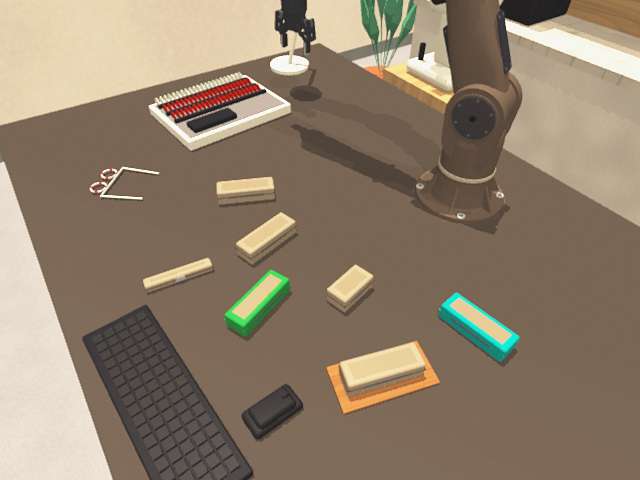

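The beige, plain-sided candidates in the top view are (377,220), (466,240), (177,221) on the tray, (266,253) and (380,124). (377,220) and (466,240) are full-size and on the desk, so they are case_a and case_b. (177,221) is the base. (266,253) is the short case and (380,124) the slim one. The green (302,170) and turquoise (160,326) cases aren't meant. Next I measure them and confirm in a crop.

```bash
cat > h.py <<'E'
import numpy as np, cv2
from scipy.spatial.transform import Rotation as Ro
def world(d,s=None):
    z=d["range_z"]; v,u=np.mgrid[:480,:640]; K=d["K"]
    P=np.stack([(u-K[0,2])/K[0,0]*z,(v-K[1,2])/K[1,1]*z,z],-1)
    if s is None: return (P-d["t"])@d["R"]
    H=d["hand_eye"]; return (P@H[:3,:3].T+H[:3,3])@Ro.from_rotvec(s["tool_rot"]).as_matrix().T+s["position"]
def rect(xy):
    (c,(w,h),a)=cv2.minAreaRect((xy*1000).astype(np.float32))
    if w<h: w,h,a=h,w,a+90
    return np.round([c[0],c[1],w,h,(a+90)%180-90],1)
E
python3 - <<'E'
from h import *
d=dict(np.load("top.npz")); W=world(d)
for n,(u,v),h in(("A",(377,220),.042),("B",(466,240),.042),("base",(177,221),.05),("short",(266,253),.042),("green",(302,170),.042),("turq",(160,326),.042),("slim",(380,124),.022)):
    m=(abs(W[...,2]-W[v,u,2])<.008)&(d["range_z"]>0)
    _,l=cv2.connectedComponents(m.astype(np.uint8)); q=W[l==l[v,u]]
    print(n,rect(q[:,:2]),len(q),np.median(q[:,2]).round(4))
im=d["pixels"][140:290,130:510,::-1]; cv2.imwrite("pics/crop.png",cv2.resize(im,None,fx=2.1,fy=2.1,interpolation=2))
E
```

```text
A [ 551.1 -133.   157.9   56.3   14. ] 1675 0.0424
B [ 505.5 -330.9  158.    56.8  -24.7] 1717 0.0424
base [553.5 314.1 157.5  58.7 -17.6] 1730 0.0504
short [478.2 114.9 104.4  56.2  13.3] 1116 0.0422
green [667.5  33.5 158.9  56.   21.3] 1638 0.0421
turq [319.3 347.7 158.5  56.6 -82.5] 1809 0.0426
slim [ 778.5 -148.8  158.5   30.6   -7.5] 700 0.0224
```

View pics/crop.png

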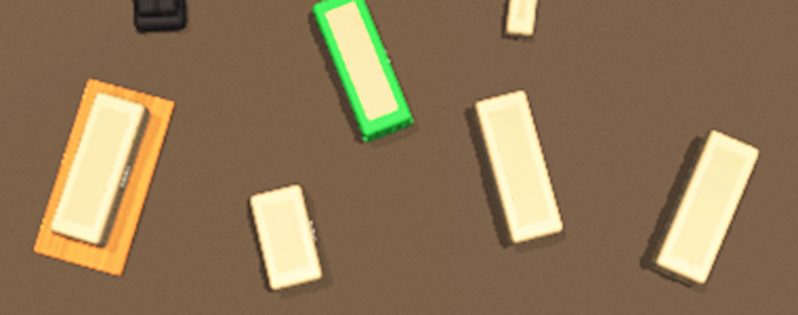

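The crop confirms it: plain full-size cases at about (518,165) and (707,205), base on the orange tray at (98,168), short case at (286,237), and the green one excluded. I start with B.

```bash
cat >> h.py <<'E'
def go(s,xyz,head):
    R=Ro.from_rotvec(s["tool_rot"]).as_matrix(); d=R.T@(np.array(xyz)-s["position"])
    h=np.degrees(np.arctan2(R[1,0],R[0,0])); y=(h-head+90)%180-90
    print("shift mm",np.round(d*1000,1),"yaw",round(y,2),"head",round(h,2),"tilt",R[:,2].round(4))
E
python3 - <<'E'
from h import *; from station import manip
s=manip.state(); go(s,[.5055,-.331,.2],-24.7)
E
```

```text
shift mm [ 402.2 -173.5   47.8] yaw 39.75 head 15.05 tilt [-5.0e-04  1.4e-03 -1.0e+00]
```

>>> drive_tool:
  plan:
    - [[0.02, -0.008, 0, 2], [0.05, -0.022, 0.005, 5], [0.09, -0.039, 0.01, 9], [0.13, -0.056, 0.015, 13], [0.17, -0.073, 0.02, 17], [0.21, -0.09, 0.025, 21], [0.25, -0.107, 0.03, 25], [0.288, -0.124, 0.035, 29], [0.325, -0.14, 0.04, 33], [0.36, -0.155, 0.045, 36], [0.386, -0.167, 0.048, 38.5], [0.402, -0.1735, 0.048, 39.75]]
  jaw: 0

```text
t: 1.1
position: [0.5091, -0.3262, 0.199]
tool_rot: [-3.067, 0.666, 0.001]
ft_force: [-0.6, -0.1, 0.4]
gripper_width: 1.006
grasp_force: 0.0
```

>>> drive_tool:
  plan:
    - [[0, 0, 0, 0], [0, 0, 0, 0], [0, 0, 0, 0]]

```text
t: 1.35
position: [0.5046, -0.3324, 0.2]
tool_rot: [3.068, -0.672, -0.002]
ft_force: [-0.1, -0.5, -0.3]
gripper_width: 0.999
grasp_force: 0.0
```

```bash
cat > look.py <<'E'
import sys; from h import *; from station import manip,cams
lo,hi=map(float,sys.argv[1:3])
s=manip.state(); d=cams.get_image("wrist"); W=world(d,s); cv2.imwrite("pics/%s.png"%sys.argv[3],d["pixels"][:,:,::-1])
m=(W[...,2]>lo)&(W[...,2]<hi)&(d["range_z"]>0)
n,l,st,_=cv2.connectedComponentsWithStats(m.astype(np.uint8))
print("pos",s["position"].round(4),"t",s["t"])
for i in range(1,n):
    if st[i,4]>1500:
        q=W[l==i]; print(rect(q[:,:2]),"z",np.median(q[:,2]).round(4),st[i])
E
python3 look.py .034 .05 w1; python3 -c "
from h import *; from station import manip
go(manip.state(),[.5055,-.331,.027],-24.7)"
```

```text
pos [ 0.5046 -0.3324  0.2   ] t 1.35
[ 507.5 -332.7  156.2   56.2  -24.8] z 0.0407 [  278   107    80   206 15374]
[ 552.3 -135.   156.6   56.8   13.8] z 0.0407 [    0   170   158   187 12304]
shift mm [  0.4  -2.4 173.2] yaw -0.09 head -24.79 tilt [-9.e-04 -6.e-04 -1.e+00]
```

>>> drive_tool:
  plan:
    - [[0.001, 0, 0.02, 0], [0.0015, 0, 0.05, 0], [0.0015, 0, 0.08, 0], [0.0015, 0, 0.11, 0], [0.0015, -0.001, 0.135, 0], [0.0015, -0.001, 0.155, 0], [0.0015, -0.001, 0.167, 0], [0.0015, -0.001, 0.173, 0], [0.0015, -0.001, 0.173, 0], [0.0015, -0.001, 0.173, 0]]

```text
t: 2.23
position: [0.5074, -0.3321, 0.0281]
tool_rot: [3.068, -0.673, 0.001]
ft_force: [-0.4, 0.5, 1.4]
gripper_width: 1.004
grasp_force: 0.0
```

>>> drive_tool:
  plan:
    - [[0, 0, 0, 0], [0, 0, 0, 0], [0, 0, 0, 0], [0, 0, 0, 0], [0, 0, 0, 0], [0, 0, 0, 0], [0, 0, 0, 0], [0, 0, 0, 0], [0, 0, 0, 0], [0, 0, 0, 0]]
  jaw: 1
  grip_force: 40

```text
t: 3.07
position: [0.508, -0.3318, 0.0287]
tool_rot: [3.068, -0.672, 0.003]
ft_force: [-1.2, 0.1, 6.5]
gripper_width: 0.65
grasp_force: 43.1
```

>>> drive_tool:
  plan:
    - [[0, 0, -0.01, 0], [0, 0, -0.03, 0], [0, 0, -0.06, 0], [0, 0, -0.09, 0], [0, 0, -0.12, 0], [0, 0, -0.145, 0], [0, 0, -0.16, 0], [0, 0, -0.165, 0], [0, 0, -0.165, 0], [0, 0, -0.165, 0]]

```text
t: 3.9
position: [0.5069, -0.331, 0.1919]
tool_rot: [-3.069, 0.672, 0.001]
ft_force: [-0.1, 0.2, -3.4]
gripper_width: 0.647
grasp_force: 43.1
```

```bash
python3 -c "
from h import *; from station import manip
s=manip.state();print(s['gripper_width'],s['grasp_force'],s['ft_force']);go(s,[.5535,.314,.2],-17.6)"
```

```text
0.6465858685320166 43.131816387176514 [-0.06163201  0.22716256 -3.40143124]
shift mm [-227.1 -605.5   -8. ] yaw -7.09 head -24.69 tilt [-6.e-04  3.e-04 -1.e+00]
```

>>> drive_tool:
  plan:
    - [[-0.003, -0.008, 0, 0], [-0.009, -0.024, 0, 0], [-0.018, -0.048, -0.001, 0], [-0.028, -0.075, -0.002, -0.5], [-0.039, -0.104, -0.003, -1], [-0.05, -0.133, -0.004, -1.5], [-0.061, -0.162, -0.005, -2], [-0.072, -0.192, -0.006, -2.5], [-0.083, -0.221, -0.007, -3], [-0.094, -0.25, -0.008, -3.5], [-0.105, -0.28, -0.008, -4], [-0.116, -0.31, -0.008, -4.5]]

```text
t: 4.9
position: [0.5302, 0.0009, 0.199]
tool_rot: [3.093, -0.55, -0.004]
ft_force: [-0.4, -0.3, -2.2]
gripper_width: 0.648
grasp_force: 43.1
```

>>> drive_tool:
  plan:
    - [[-0.011, -0.029, 0, -0.3], [-0.022, -0.058, 0, -0.6], [-0.033, -0.087, 0, -0.9], [-0.044, -0.116, 0, -1.2], [-0.055, -0.145, 0, -1.5], [-0.065, -0.174, 0, -1.8], [-0.076, -0.202, 0, -2.1], [-0.084, -0.225, 0, -2.4], [-0.09, -0.242, 0, -2.5], [-0.094, -0.253, 0, -2.6], [-0.095, -0.255, 0, -2.6], [-0.095, -0.255, 0, -2.6]]

```text
t: 5.9
position: [0.5295, 0.271, 0.1993]
tool_rot: [3.104, -0.479, -0.002]
ft_force: [0.4, -0.6, -2.3]
gripper_width: 0.652
grasp_force: 43.1
```

>>> drive_tool:
  plan:
    - [[0, 0, 0, 0], [0, 0, 0, 0], [0, 0, 0, 0]]

```text
t: 6.15
position: [0.5306, 0.2693, 0.2003]
tool_rot: [3.103, -0.484, 0.0]
ft_force: [-0.5, -0.5, -2.3]
gripper_width: 0.652
grasp_force: 43.1
```

```bash
python3 look.py .044 .056 w2
python3 - <<'E'
from h import *; from station import manip,cams
s=manip.state();go(s,[.5535,.314,.085],-17.6)
d=cams.get_image("top");W=world(d);cv2.imwrite("pics/top2.png",d["pixels"][:,:,::-1])
E
```

```text
pos [0.5306 0.2693 0.2003] t 6.15
[568.7 330.9 160.8  51.3 -34.6] z 0.0485 [ 203   95   82  212 3828]
shift mm [  8.3 -49.3 115.4] yaw -0.1 head -17.7 tilt [ 1.e-04 -5.e-04 -1.e+00]
```

View pics/w2.png

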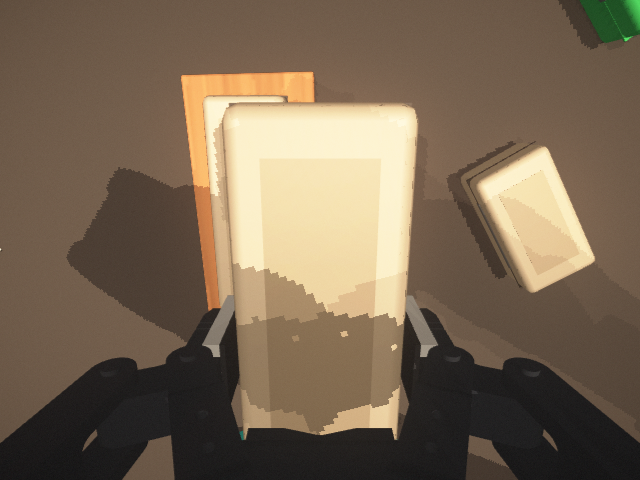

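The wrist view shows the held case square in the fingers (front edge at row 104) and hiding most of the base. I back off to see the base's front part in the same camera.

>>> drive_tool:
  plan:
    - [[-0.02, 0.015, 0, 0], [-0.045, 0.03, 0, 0], [-0.07, 0.045, 0, 0], [-0.085, 0.055, 0, 0], [-0.09, 0.06, 0, 0], [-0.09, 0.06, 0, 0], [-0.09, 0.06, 0, 0], [-0.09, 0.06, 0, 0]]

```text
t: 6.92
position: [0.4278, 0.2411, 0.2006]
tool_rot: [-3.104, 0.482, -0.002]
ft_force: [1.0, 0.8, -0.7]
gripper_width: 0.647
grasp_force: 43.3
```

```bash
cat > rel.py <<'E'
# visible top faces in tool-aligned axes (tool x,y relative to TCP, mm): far end and both sides
import sys; from h import *; from station import manip,cams
s=manip.state(); d=cams.get_image("wrist"); W=world(d,s); R=Ro.from_rotvec(s["tool_rot"]).as_matrix()
T=(W-s["position"])@R*1000
if len(sys.argv)>2: cv2.imwrite("pics/%s.png"%sys.argv[2],d["pixels"][:,:,::-1])
def face(zc,name,tol=.004):
    m=(abs(W[...,2]-zc)<tol)&(d["range_z"]>0)
    m=cv2.morphologyEx(m.astype(np.uint8),cv2.MORPH_OPEN,np.ones((5,5)))
    n,l,st,_=cv2.connectedComponentsWithStats(m)
    for i in range(1,n):
        if st[i,4]<1500: continue
        q=T[l==i]; xm=np.percentile(q[:,0],99.5); xs=np.arange(q[:,0].min()+10,xm-10,5)
        lo=[];hi=[];c=[]
        for x in xs:
            y=q[abs(q[:,0]-x)<2.5,1]
            if len(y)>20: lo.append(np.percentile(y,.5));hi.append(np.percentile(y,99.5));c.append(x)
        if len(c)<3: continue
        fl=np.polyfit(c,lo,1);fh=np.polyfit(c,hi,1)
        print(name,st[i],"z",np.median(W[l==i][:,2]).round(4),"xrange",q[:,0].min().round(1),xm.round(1),"ylo/yhi med",np.median(lo).round(1),np.median(hi).round(1),"slopes deg",np.degrees([fl[0],fh[0]]).round(2),"xc",np.mean(c).round(1))
for a in sys.argv[1].split(","): face(float(a),a)
print("pos",s["position"].round(4)); go(s,s["position"],-17.6)
E
python3 rel.py .0495,.212 w3
```

```text
.0495 [  103     0   102   196 15843] z 0.0489 xrange 21.2 143.1 ylo/yhi med -134.0 -81.0 slopes deg [-0.17  0.  ] xc 81.2
.212 [  212   103   214   332 58063] z 0.2127 xrange -33.5 77.3 ylo/yhi med -26.6 27.7 slopes deg [ 0.55 -0.49] xc 21.5
pos [0.4278 0.2411 0.2006]
shift mm [0. 0. 0.] yaw -0.05 head -17.65 tilt [ 1.2e-03  6.0e-04 -1.0e+00]
```

View pics/w3.png

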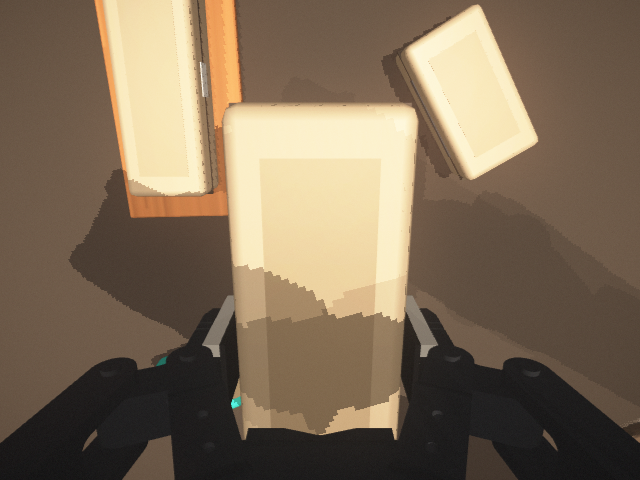

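>>> drive_tool:
  plan:
    - [[0.012, -0.013, 0, 0], [0.036, -0.038, 0.01, 0], [0.06, -0.065, 0.03, 0], [0.08, -0.087, 0.05, 0], [0.095, -0.102, 0.07, 0], [0.1, -0.108, 0.09, 0], [0.1005, -0.108, 0.103, 0], [0.1005, -0.108, 0.108, 0], [0.1005, -0.108, 0.11, 0], [0.1005, -0.108, 0.11, 0], [0.1005, -0.108, 0.11, 0]]

```text
t: 7.88
position: [0.555, 0.3135, 0.0915]
tool_rot: [-3.104, 0.48, -0.002]
ft_force: [0.7, 0.0, -1.5]
gripper_width: 0.649
grasp_force: 43.2
```

Run:
```python
from h import *; from station import manip,cams
s=manip.state();go(s,[.5552,.3143,.0785],-17.6);print(s["position"],s["ft_force"])
d=cams.get_image("scene");np.savez("scene2.npz",**d);cv2.imwrite("pics/sc2.png",cv2.resize(d["pixels"][280:430,290:490,::-1],None,fx=4,fy=4,interpolation=2))
```

```text
shift mm [-0.1 -0.8 13. ] yaw 0.0 head -17.6 tilt [ 1.3e-03  7.0e-04 -1.0e+00]
[0.55500617 0.31354624 0.09153631] [ 0.65099325  0.01729674 -1.4750871 ]
```

View pics/sc2.png

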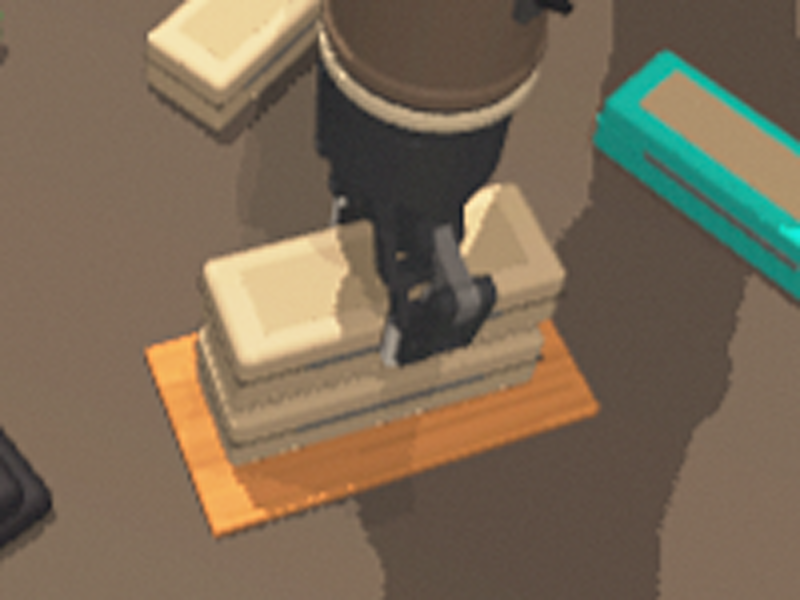

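The held case hovers about 13 mm above the base, square to it (both front corners near column 205–245). I lower it gently.

>>> drive_tool:
  plan:
    - [[0, 0, 0.003, 0], [0, 0, 0.006, 0], [0, 0, 0.009, 0], [0, 0, 0.01, 0], [0, 0, 0.011, 0], [0, 0, 0.011, 0], [0, 0, 0.011, 0], [0, 0, 0.011, 0]]

```text
t: 8.6
position: [0.5549, 0.3135, 0.0794]
tool_rot: [-3.105, 0.48, -0.0]
ft_force: [-0.1, 0.5, -1.5]
gripper_width: 0.649
grasp_force: 43.3
```

>>> drive_tool:
  plan:
    - [[0, 0, 0.0005, 0], [0, 0, 0.001, 0], [0, 0, 0.001, 0], [0, 0, 0.001, 0]]

```text
t: 8.93
position: [0.5549, 0.3136, 0.0787]
tool_rot: [-3.104, 0.48, -0.001]
ft_force: [-1.2, -1.7, 3.1]
gripper_width: 0.649
grasp_force: 43.8
```

>>> drive_tool:
  plan:
    - [[0, 0, 0.0005, 0], [0, 0, 0.001, 0], [0, 0, 0.001, 0], [0, 0, 0.001, 0]]

```text
t: 9.27
position: [0.5549, 0.3136, 0.0786]
tool_rot: [-3.104, 0.48, -0.001]
ft_force: [-4.6, -3.2, 14.7]
gripper_width: 0.649
grasp_force: 45.2
```

>>> drive_tool:
  plan:
    - [[0, 0, -0.001, 0], [0, 0, -0.001, 0], [0, 0, -0.001, 0]]

```text
t: 9.52
position: [0.555, 0.3136, 0.0787]
tool_rot: [-3.104, 0.481, -0.001]
ft_force: [-2.5, -1.4, 6.8]
gripper_width: 0.651
grasp_force: 44.3
```

>>> drive_tool:
  plan:
    - [[0, 0, 0, 0], [0, 0, 0, 0], [0, 0, 0, 0], [0, 0, 0, 0], [0, 0, 0, 0], [0, 0, 0, 0], [0, 0, 0, 0], [0, 0, 0, 0]]
  jaw: 0

```text
t: 10.18
position: [0.5548, 0.3135, 0.0783]
tool_rot: [3.105, -0.481, 0.0]
ft_force: [0.1, 0.7, -0.2]
gripper_width: 0.999
grasp_force: 0.0
```

>>> drive_tool:
  plan:
    - [[0, 0, -0.01, 0], [0, 0, -0.03, 0], [0, 0, -0.06, 0], [0, 0, -0.09, 0], [0, 0, -0.12, 0], [0, 0, -0.14, 0], [0, 0, -0.15, 0], [-0.02, 0.02, -0.15, 0], [-0.05, 0.05, -0.15, 0], [-0.08, 0.06, -0.15, 0], [-0.09, 0.06, -0.15, 0], [-0.09, 0.06, -0.15, 0]]

```text
t: 11.18
position: [0.4479, 0.284, 0.2285]
tool_rot: [3.105, -0.476, -0.002]
ft_force: [0.1, 0.4, 0.5]
gripper_width: 1.002
grasp_force: 0.0
```

>>> drive_tool:
  plan:
    - [[0, 0, 0, 0], [0, 0, 0, 0], [0, 0, 0, 0]]

```text
t: 11.43
position: [0.4521, 0.2834, 0.2281]
tool_rot: [3.104, -0.482, 0.0]
ft_force: [0.6, 0.2, 0.3]
gripper_width: 1.009
grasp_force: 0.0
```

```bash
python3 look.py .084 .1 w4; python3 look.py .04 .056 w5
python3 - <<'E'
from h import *; from station import manip,cams
d=cams.get_image("top");W=world(d);m=(abs(W[...,2]-.092)<.006)&(d["range_z"]>0)&(W[...,0]>.4)&(W[...,1]>.2)
q=W[m]; print("top",rect(q[:,:2]),len(q))
d=cams.get_image("scene");cv2.imwrite("pics/sc3.png",cv2.resize(d["pixels"][280:430,290:490,::-1],None,fx=4,fy=4,interpolation=2))
E
```

```text
pos [0.4521 0.2834 0.2281] t 11.4333
[542.  317.2 131.3  56.6 -17.8] z 0.0909 [  172     0   102   216 18915]
pos [0.4519 0.2834 0.228 ] t 11.4833
[479.7 114.7 101.2  53.   13.8] z 0.041 [ 464   33  113  152 8091]
[321.4 347.6 153.3  52.4 -82.4] z 0.0407 [ 210  314  173  103 6360]
top [561.7 310.1 138.6  58.3 -18.7] 1384
```

View pics/sc3.png

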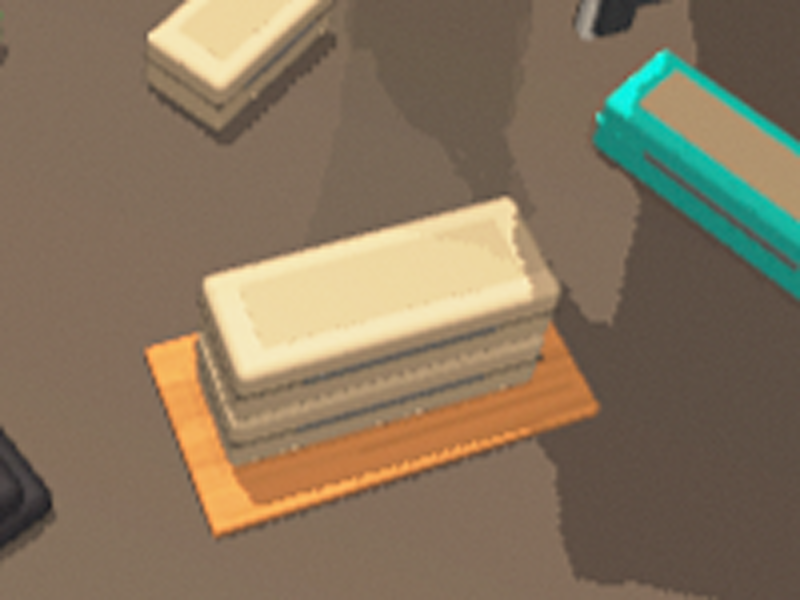

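The first case sits square on the base, with all edges parallel. Next is A.

```bash
python3 -c "
from h import *; from station import manip
go(manip.state(),[.5517,-.134,.2],13.9)"
```

```text
shift mm [222.  367.4  28.1] yaw -31.53 head -17.63 tilt [-3.e-04 -3.e-04 -1.e+00]
```

>>> drive_tool:
  plan:
    - [[0.01, 0.017, 0, -1.5], [0.028, 0.046, 0, -4], [0.048, 0.08, 0, -7], [0.07, 0.116, 0, -10], [0.092, 0.152, 0.005, -13], [0.114, 0.188, 0.01, -16], [0.136, 0.224, 0.015, -19], [0.158, 0.26, 0.02, -22], [0.18, 0.297, 0.025, -25.5], [0.2, 0.33, 0.028, -28.5], [0.216, 0.357, 0.028, -31], [0.222, 0.3675, 0.028, -31.5]]

```text
t: 12.63
position: [0.5516, -0.1411, 0.1998]
tool_rot: [3.117, 0.373, -0.001]
ft_force: [-0.4, -0.5, 0.3]
gripper_width: 1.0
grasp_force: 0.0
```

>>> drive_tool:
  plan:
    - [[0, 0, 0, 0], [0, 0, 0, 0], [0, 0, 0, 0]]

```text
t: 12.88
position: [0.5514, -0.1325, 0.2002]
tool_rot: [-3.117, -0.381, 0.0]
ft_force: [1.0, 0.2, 0.1]
gripper_width: 1.003
grasp_force: 0.0
```

```bash
python3 look.py .034 .05 w6
python3 - <<'E'
from h import *; from station import manip,cams
go(manip.state(),[.5517,-.134,.028],13.9)
for n in("top","scene"):
    d=cams.get_image(n);W=world(d);ok=(d["range_z"]>0)&(abs(W[...,0]-.554)<.12)&(abs(W[...,1]-.314)<.12)
    for z in(.092,.05):
        q=W[ok&(abs(W[...,2]-z)<.003)]; print(n,z,rect(q[:,:2]),len(q))
    if n=="top":
        np.savez("top3.npz",**d)
E
```

```text
pos [ 0.5514 -0.1325  0.2002] t 12.8833
[629.7  16.6  73.4  55.8  20.8] z 0.0408 [  72    0  111  119 9797]
[ 552.8 -133.8  156.5   56.2   13.9] z 0.0407 [  282   109    80   206 15337]
[483.6  87.9 103.7  22.3   2. ] z 0.0395 [   0  166   32  131 2473]
shift mm [-1.000e-01  2.000e+00  1.722e+02] yaw 0.11 head 14.01 tilt [-2.e-04  8.e-04 -1.e+00]
top 0.092 [552.4 313.7 156.3  57.4 -18.6] 1365
top 0.05 [544.1 288.4 146.4   2.6 -17.5] 31
scene 0.092 [554.  314.2 158.1  57.2 -17.8] 2036
scene 0.05 [567.9 333.9 163.3  48.8 -34.5] 233
```

>>> drive_tool:
  plan:
    - [[0, 0.001, 0.02, 0.1], [0, 0.0015, 0.05, 0.1], [0, 0.0015, 0.08, 0.1], [0, 0.0015, 0.11, 0.1], [0, 0.0015, 0.135, 0.1], [0, 0.0015, 0.155, 0.1], [0, 0.0015, 0.167, 0.1], [0, 0.0015, 0.172, 0.1], [0, 0.0015, 0.172, 0.1], [0, 0.0015, 0.172, 0.1]]

```text
t: 13.87
position: [0.5524, -0.1351, 0.0291]
tool_rot: [3.118, 0.378, 0.002]
ft_force: [-0.8, 0.7, 0.1]
gripper_width: 0.999
grasp_force: 0.0
```

>>> drive_tool:
  plan:
    - [[0, 0, 0, 0], [0, 0, 0, 0], [0, 0, 0, 0], [0, 0, 0, 0], [0, 0, 0, 0], [0, 0, 0, 0], [0, 0, 0, 0], [0, 0, 0, 0], [0, 0, 0, 0], [0, 0, 0, 0]]
  jaw: 1
  grip_force: 40

```text
t: 14.7
position: [0.5525, -0.1355, 0.0296]
tool_rot: [3.118, 0.377, 0.003]
ft_force: [-1.1, 0.4, 6.3]
gripper_width: 0.648
grasp_force: 42.5
```

>>> drive_tool:
  plan:
    - [[0, 0, -0.01, 0], [0, 0, -0.03, 0], [0, 0, -0.06, 0], [0, 0, -0.09, 0], [0, 0, -0.12, 0], [0, 0, -0.15, 0], [0, 0, -0.18, 0], [0, 0, -0.205, 0], [0, 0, -0.215, 0], [0, 0, -0.215, 0], [0, 0, -0.215, 0]]

```text
t: 15.62
position: [0.5514, -0.1354, 0.2432]
tool_rot: [3.119, 0.377, 0.0]
ft_force: [-0.0, -0.2, -3.0]
gripper_width: 0.649
grasp_force: 42.9
```

Run:
```python
from h import *; from station import manip
go(manip.state(),[.452,.283,.243],-17.65)
d=dict(np.load("scene.npz"));W=world(d);ok=(d["range_z"]>0)&(abs(W[...,0]-.554)<.12)&(abs(W[...,1]-.314)<.12)
for tol in(.003,.006):
  q=W[ok&(abs(W[...,2]-.05)<tol)]; print("scene base at start",rect(q[:,:2]),len(q))
```

```text
shift mm [ 3.2e+00 -4.3e+02  1.0e-01] yaw 31.45 head 13.8 tilt [ 3.e-04 -2.e-04 -1.e+00]
scene base at start [555.1 314.5 157.3  56.6 -17.1] 1921
scene base at start [554.7 315.  158.3  57.1 -17.6] 2249
```

>>> drive_tool:
  plan:
    - [[0, -0.012, 0, 1], [0, -0.035, 0, 2.5], [0, -0.065, 0, 5], [0, -0.1, 0, 7.5], [0.001, -0.137, 0, 10], [0.001, -0.174, 0, 13], [0.001, -0.211, 0, 16], [0.002, -0.248, 0, 18.5], [0.002, -0.285, 0, 21], [0.003, -0.322, 0, 24], [0.003, -0.355, 0, 26.5], [0.003, -0.385, 0, 29]]

```text
t: 16.62
position: [0.4608, 0.2409, 0.2412]
tool_rot: [3.112, -0.416, -0.005]
ft_force: [0.1, -0.2, -1.4]
gripper_width: 0.648
grasp_force: 42.9
```

>>> drive_tool:
  plan:
    - [[0.011, -0.02, 0, 1.2], [0.018, -0.033, 0, 2.3], [0.021, -0.039, 0, 2.5], [0.021, -0.039, 0, 2.5], [0.021, -0.039, 0, 2.5], [0.021, -0.039, 0, 2.5]]

```text
t: 17.12
position: [0.4927, 0.2699, 0.2425]
tool_rot: [3.102, -0.484, -0.002]
ft_force: [-0.2, -0.4, -1.5]
gripper_width: 0.648
grasp_force: 42.9
```

```bash
python3 rel.py .091,.255 w7
```

```text
.091 [  182    36    87   230 10346] z 0.0908 xrange -32.3 123.5 ylo/yhi med -87.0 -64.9 slopes deg [1.00e-02 1.34e+01] xc 45.2
.255 [  224   101   192   334 55813] z 0.2536 xrange -32.9 77.8 ylo/yhi med -25.7 26.9 slopes deg [0.05 0.02] xc 22.1
pos [0.4927 0.2699 0.2425]
shift mm [0. 0. 0.] yaw -0.14 head -17.74 tilt [-0.0015 -0.0014 -1.    ]
```

>>> drive_tool:
  plan:
    - [[0.008, -0.011, 0, 0], [0.022, -0.03, 0.01, 0], [0.036, -0.048, 0.025, 0], [0.044, -0.059, 0.045, 0], [0.0455, -0.061, 0.065, 0], [0.0455, -0.061, 0.085, 0], [0.0455, -0.061, 0.1, 0], [0.0455, -0.061, 0.107, 0], [0.0455, -0.061, 0.11, 0], [0.0455, -0.061, 0.11, 0], [0.0455, -0.061, 0.11, 0], [0.0455, -0.061, 0.11, 0]]

```text
t: 18.17
position: [0.5558, 0.3159, 0.1346]
tool_rot: [-3.103, 0.483, -0.002]
ft_force: [-0.2, -0.2, -0.4]
gripper_width: 0.647
grasp_force: 42.9
```

Run:
```python
from h import *; from station import manip,cams
s=manip.state();go(s,[.5544,.3138,.1213],-17.7);print(s["position"])
d=cams.get_image("scene");cv2.imwrite("pics/sc4.png",cv2.resize(d["pixels"][265:415,290:490,::-1],None,fx=4,fy=4,interpolation=2))
```

```text
shift mm [-0.7  2.4 13.3] yaw -0.01 head -17.71 tilt [ 0.0017  0.001  -1.    ]
[0.55575942 0.31590785 0.13461698]
```

View pics/sc4.png

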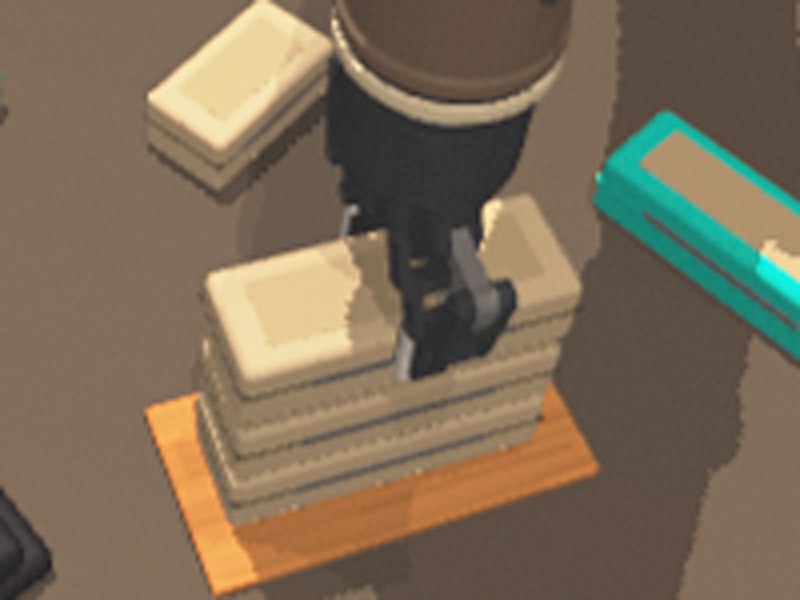

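The third case hovers about 13 mm up and roughly in line. The TCP reading is 2–3 mm off sideways, so I correct that before lowering.

>>> drive_tool:
  plan:
    - [[-0.0007, 0.0022, 0.002, 0], [-0.0007, 0.0022, 0.004, 0], [-0.0007, 0.0022, 0.006, 0], [-0.0007, 0.0022, 0.008, 0], [-0.0007, 0.0022, 0.01, 0], [-0.0007, 0.0022, 0.01, 0], [-0.0007, 0.0022, 0.01, 0], [-0.0007, 0.0022, 0.01, 0]]

```text
t: 18.88
position: [0.5539, 0.3138, 0.1233]
tool_rot: [3.104, -0.483, -0.0]
ft_force: [0.4, -0.3, -0.7]
gripper_width: 0.646
grasp_force: 42.9
```

Run:
```python
from h import *; from station import manip,cams
s=manip.state();go(s,[.5544,.3138,.1213],-17.7);print(s["position"])
```

```text
shift mm [ 0.5 -0.2  2. ] yaw 0.0 head -17.7 tilt [-1.e-04 -0.e+00 -1.e+00]
[0.55385781 0.3137969  0.12325756]
```

>>> drive_tool:
  plan:
    - [[0.0004, 0, 0.0005, 0], [0.0004, 0, 0.001, 0], [0.0004, 0, 0.0015, 0], [0.0004, 0, 0.0015, 0], [0.0004, 0, 0.0015, 0]]

```text
t: 19.3
position: [0.5543, 0.3136, 0.1218]
tool_rot: [3.104, -0.483, 0.0]
ft_force: [0.0, -0.1, -0.9]
gripper_width: 0.649
grasp_force: 42.9
```

>>> drive_tool:
  plan:
    - [[0, 0, 0.0005, 0], [0, 0, 0.001, 0], [0, 0, 0.001, 0], [0, 0, 0.001, 0]]

```text
t: 19.63
position: [0.5543, 0.3137, 0.1216]
tool_rot: [-3.104, 0.483, -0.001]
ft_force: [-2.5, -0.2, 6.0]
gripper_width: 0.653
grasp_force: 43.9
```

Contact is at 6 N. I release, retreat straight up and clear the column.

>>> drive_tool:
  plan:
    - [[0, 0, 0, 0], [0, 0, 0, 0], [0, 0, 0, 0], [0, 0, 0, 0], [0, 0, 0, 0], [0, 0, 0, 0], [0, 0, 0, 0], [0, 0, 0, 0]]
  jaw: 0

```text
t: 20.3
position: [0.5542, 0.3136, 0.1207]
tool_rot: [3.104, -0.483, -0.0]
ft_force: [-0.2, 0.1, 0.8]
gripper_width: 1.0
grasp_force: 0.0
```

>>> drive_tool:
  plan:
    - [[0, 0, -0.01, 0], [0, 0, -0.03, 0], [0, 0, -0.06, 0], [0, 0, -0.09, 0], [0, 0, -0.11, 0], [0, 0, -0.12, 0], [0, 0.02, -0.12, 0], [0, 0.05, -0.12, 0], [0, 0.085, -0.12, 0], [0, 0.12, -0.12, 0], [0, 0.155, -0.12, 0], [0, 0.19, -0.12, 0]]

```text
t: 21.3
position: [0.4954, 0.131, 0.2405]
tool_rot: [3.104, -0.483, -0.001]
ft_force: [1.0, 0.4, 1.0]
gripper_width: 1.0
grasp_force: 0.0
```

>>> drive_tool:
  plan:
    - [[0, 0.03, 0, 0], [0, 0.065, 0, 0], [0, 0.095, 0, 0], [0, 0.12, 0, 0], [0, 0.135, 0, 0], [0, 0.14, 0, 0], [0, 0.14, 0, 0], [0, 0.14, 0, 0]]

```text
t: 21.97
position: [0.4541, 0.0001, 0.2408]
tool_rot: [-3.104, 0.483, -0.0]
ft_force: [0.9, 0.4, -0.1]
gripper_width: 0.998
grasp_force: 0.0
```

Run:
```python
from h import *; from station import manip,cams
for n in("top","scene"):
    d=cams.get_image(n);W=world(d);ok=(d["range_z"]>0)&(abs(W[...,0]-.554)<.12)&(abs(W[...,1]-.314)<.12)
    q=W[ok&(abs(W[...,2]-.134)<.004)]; print(n,rect(q[:,:2]),len(q),np.median(q[:,2]))
cv2.imwrite("pics/sc5.png",cv2.resize(d["pixels"][255:415,290:490,::-1],None,fx=3.7,fy=3.7,interpolation=2))
```

```text
top [553.3 313.  157.1  58.2 -18.2] 1746 0.13425661733956196
scene [554.6 313.7 157.5  56.5 -17.9] 2388 0.135282092206871
```

View pics/sc5.png

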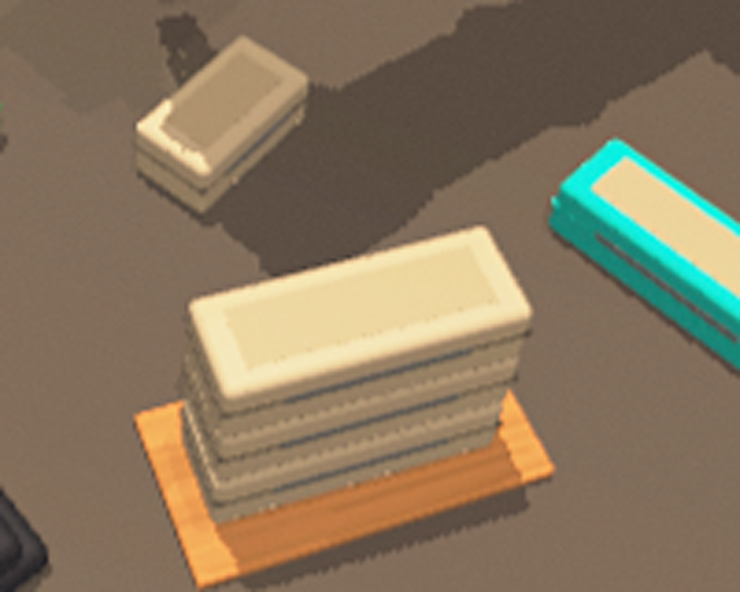

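The column stands straight: the three centres agree within about 1 mm and the headings within about 0.5°. The base is unmoved and the short case is untouched.

```bash
python3 -c "
from station import manip; print(manip.hand_in())"
```

```text
the job is handed in; nothing more can be done
None
```

Both full-size desk cases are stacked on the base case, aligned within about 1 mm and 0.5° by the camera, and the job was handed in at about 22 s of the 64 s; the verdict was not reported back.

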